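# Slide a heavy battery pack into its charging dock and start the charge

## Task

Push the heavy battery pack across the worktop into its charging dock until it is fully home against the dock's stop, pushing with the fingertips low on its base so that it slides flat and does not tip; never grip or lift it. Only when it is home, press the button on the dock fully down with a fingertip and let it come up again. Leave the bottle, the tube rack and the eight-hole block where they stand.

Things in the scene. Friction and masses are not known exactly. Their poses are not given: they have to be found in the camera images.
- pack: loose battery pack, about 0.7 to 1 kg; origin at the centre of its underside, z up. Black base skirt 70 mm (its x) x 110 mm (its y), 24 mm high, upright faces; grey case 54 x 94 mm above it, set back 8 mm all round, to 80 mm; black bow handle along y on top, to 97 mm. Its +x face looks roughly to the dock, up to 50 mm off the dock's centre line either way and turned up to 0.3 rad
- pack_back (a point): middle of the pack's rear (-x) skirt face, 12 mm above the worktop: where to push. Friction with the worktop is high (about 0.5 to 0.75), so a push higher than some 45 mm tips the pack; a push on the skirt slides it. When home this face stands 8 mm proud of the dock's wings
- dock: charging dock fixed to the worktop, open below; origin on the worktop where the pack's origin is when home, axes then parallel. The pack enters along +x. Two pale metal rails 30 mm high, 12 mm thick, 119 mm apart inside, run from x = +15 mm to the stop; before them wings flare out at 0.3 rad from a 117 mm throat to x = -27 mm, where the mouth is about 142 mm wide inside, 164 mm outside; all are slick
- dock_stop (a point): foot of the stop's face, 35 mm from the dock's origin along its +x: a rigid white block 64 mm high, 30 mm thick, 140 mm wide, which the pack's front skirt face meets when home. Beside it on the dock's -y side a white pod 50 x 50 x 30 mm carries the button
- charge_button_top (a point): centre of the top of the round grey push button (24 mm across) in a black housing on the dock's pod, facing up; moves down with the button
- charge_button (a joint): travel of the button in m: 0 up, 0.006 fully down; springs back when released; fully down takes about 5 N
- bottle: loose white reagent bottle, 58 mm across, 117 mm high, left (+y) of the dock; origin at the centre of its underside; leave it alone
- rack: loose yellow tube rack 68 x 142 x 37 mm, right of the block; origin at the centre of its underside; leave it alone
- block: loose white block with eight holes, 46 x 72 x 40 mm, on the right; origin at the centre of its underside; leave it alone
There are look-alikes about, which are no part of the job. Leave any orange or red look-alike of the pack alone.

How it is judged:
By the outcome, as a careful person would: the job done as asked, in the order asked, and still so for the second after the job is handed in, with the robot touching nothing.
It also fails if it takes over 70 s, if anything falls off the work surface, if the arm or the gripper's body presses on something with over 40 N, if the wrist force passes 120 N, or if a joint passes its speed limit or range.

## Robot

A 6-joint arm with a two-finger parallel gripper is mounted at the origin on a cart in front of the work surface, level with it; the furniture and walls round the work are solid. World frame = base frame: x ahead of the robot, y to its left, z up, the work surface at z = 0. Lengths are in m, angles in rad, forces in N, time in s.
With the tool pointing down it reaches from about 0.25 to 0.775 m from the base axis. Payload 4 kg.
Tool frame: the origin (TCP) lies midway between the tips of the shut fingers; the grasp point (between the pads) lies ctrl.grip_depth behind it (ctrl.grip_depth is the distance from the TCP to the grasp point, in m); x points along the fingers, z is the direction in which the jaws open and shut, and the axes are right-handed (so a half turn about x gives the same grasp; the last joint's range is limited). The gripper opens to 94 mm and grips with 3 to 60 N. Pads are 16 mm wide; open, the fingers measure 119 mm over their backs; the gripper's body (75 mm by 177 mm) begins 78 mm behind the grasp point.
Start: joints at [1.117, 0.087, 1.371, -0, 1.684, -0.103], TCP at [0.189, 0.517, 0.206] pointing down, gripper open.
Joint ranges: [-3.1, 3.1], [-0.76, 2.03], [0.27, 2.55], [-1.08, 4.22], [0.17, 2.65], [-2.57, 2.57]. Speed limits (rad/s): [2.79, 2.79, 3.14, 3.14, 3.14, 3.14].

## Interface

Orientations are given as a rotation vector (axis times angle).
In Python, from workcell import ctrl gives the robot as it stands.
- The arm moves only by the tool play_rows, never from a script. Its arguments are lists of equal length, an entry for each row: "delta_rot": the turn, a rotation vector about the tool's x, y, z in rad, a list of three; "linear": the shift along the tool's x, y, z in cm, a list of three; "fingers": the opening, from -1 (shut) to 1 (fully open). A call has 1 to 8 rows; each row is the pose to reach, as a shift and turn from the pose commanded when the call began, along the tool's axes at that moment; what a row does not reach only later rows make up. A row lasts 1/10 s, in which the tool goes at most 50 mm and 8.59 degrees, less where a joint would pass 70% of its speed; a pose out of reach is approached as far as the arm can. A call with a gripper value outside its range is refused whole. The fingers move at their own pace and stop on an object; the grip force is fixed at half the most. Time passes only in rows, so rows that repeat a pose let the fingers close. It gives the time, the measured TCP pose, the force and the opening at its end, in the units of the state.
- ctrl.state(): the state, without advancing time (a new reading comes with each control period).
- ctrl.snapshot(name): name is "scene" or "top" or "wrist"; returns a dict with "color" (384x512x3 uint8, blue, green, red), "camera_matrix" (3x3 intrinsics, pixels), "xyz" and "attitude" of the camera in the world. Camera axes: x right, y up, looking along -z (the intrinsics and any distortion apply to the point x, -y, -z); pixel columns grow to the right and rows downward; lengths in m; the calibration is good to about 2 mm. A picture is of the moment at which its call begins. There is no depth.
- ctrl.close_job(): hands the job in, once; it reports no verdict.
The state is a dict: "clock": time; "q": joint angles; "qvel": joint speeds; "effort": joint torques, N m; "tcp_pos": TCP position; "tcp_rot": TCP orientation; "contact_force": force on the tool from outside, world axes, zero at the start; "torque": the same for the moment, N m; "grip_width": finger opening in m.
Only numpy, scipy, OpenCV 4.12 (cv2) and the standard library are available. Lean on these libraries where they do the work, as an engineer would, in place of code of your own. Each camera call takes 0.05 s, during which the arm holds its last target. There are 200 camera calls.

## Working session

There is one attempt and no reset: what is moved stays moved. The work goes in short steps, Python scripts to look and compute and a tool call to move; the robot and the scene stay as the last step left them, time stands still between calls to the robot, and variables do not carry over. Pictures are saved under pics/ and viewed, about 8 in all and at most 12, crops included, and the job is handed in when it is done.

Besides the shell and the picture viewer there is one more tool, called after "Emit:" by a JSON object that holds its "op" and its "data". play_rows: Moves the arm, as the interface text tells. Its arguments: {"type":"object","properties":{"delta_rot":{"type":"array"},"linear":{"type":"array"},"fingers":{"type":"array"}},"required":["delta_rot","linear","fingers"]}

```bash
mkdir -p pics; ls; cat > h.py <<'E'
import numpy as np, cv2
from scipy.spatial.transform import Rotation as R
from workcell import ctrl
def snap(n,f=None):
    s=ctrl.snapshot(n)
    if f: cv2.imwrite('pics/'+f,s['color'])
    return s
def cam(s):
    a=np.array(s['attitude'],float)
    r=a if a.shape==(3,3) else R.from_rotvec(a).as_matrix()
    return np.array(s['camera_matrix']),np.array(s['xyz']),r
def ray(s,u,v,z):
    K,p,r=cam(s); d=np.linalg.inv(K)@[u,v,1]; d=r@(d*[1,-1,-1]); return p+d*(z-p[2])/d[2]
def proj(s,P):
    K,p,r=cam(s); c=(np.atleast_2d(P)-p)@r*[1,-1,-1]; q=c@K.T; return q[:,:2]/q[:,2:]
E
python3 - <<'E'
from h import *
a=snap('top','t.png'); b=snap('scene','s.png')
for s in(a,b): print({k:v for k,v in s.items() if k!='color'})
st=ctrl.state(); print(st, ctrl.grip_depth); print(R.from_rotvec(st['tcp_rot']).as_matrix().round(3))
E
```

```text
pics
{'camera_matrix': array([[392.97290958,   0.        , 260.44224033],
       [  0.        , 392.97290958, 189.34840383],
       [  0.        ,   0.        ,   1.        ]]), 'xyz': array([0.31867609, 0.04639603, 1.15210727]), 'attitude': array([ 0.16466222, -0.12586716, -1.54469384])}
{'camera_matrix': array([[441.20828045,   0.        , 248.5108671 ],
       [  0.        , 441.20828045, 192.68132254],
       [  0.        ,   0.        ,   1.        ]]), 'xyz': array([-0.01029336,  1.25988546,  0.79767136]), 'attitude': array([ 0.31978325, -1.39272646, -2.37586282])}
{'clock': 0.1, 'q': array([ 1.11690073e+00,  8.78974734e-02,  1.37210508e+00, -1.02246185e-05,
        1.68360049e+00, -1.03114172e-01]), 'qvel': array([-0.00027834, -0.00102706, -0.00216511,  0.00014461,  0.0001665 ,
       -0.00030939]), 'effort': array([ 1.73161890e-03, -3.41253269e+01, -3.03303301e+01,  7.18397833e-02,
        3.03940522e-02, -7.61757633e-05]), 'tcp_pos': array([0.18879309, 0.51605226, 0.20441128]), 'tcp_rot': array([-0.94808956,  1.35677294,  0.94646105]), 'contact_force': array([0.19698192, 0.00546615, 0.35450735]), 'torque': array([-0.05804197,  0.02196827,  0.01224177]), 'grip_width': 0.09438495548795635} 0.0188
[[-0.001 -0.939  0.344]
 [-0.002  0.344  0.939]
 [-1.     0.    -0.002]]
```

View pics/t.png

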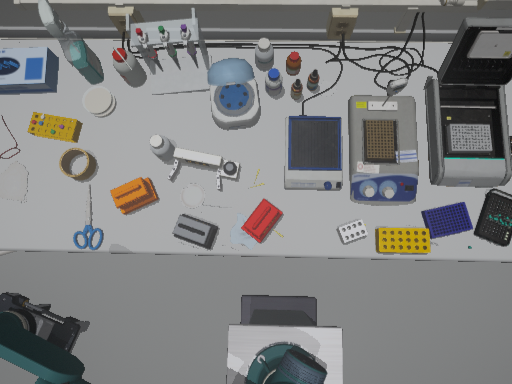

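View pics/s.png

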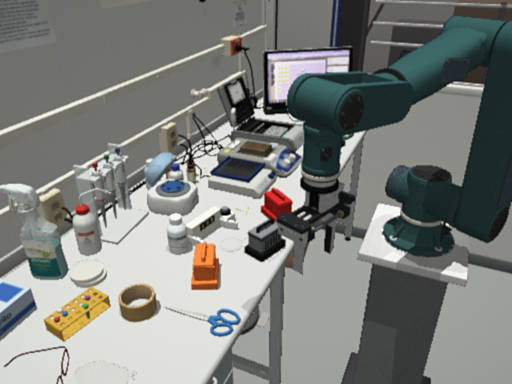

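The top view shows the grey pack at about (195,231), the dock at (200,165) with its button at (231,168), and the bottle at (160,145). Orange and red look-alikes sit on either side of the pack. I'll zoom in on this area.

```bash
python3 - <<'E'
from h import *
im=cv2.imread('pics/t.png')[125:260,105:285]
cv2.imwrite('pics/tc.png',cv2.resize(im,None,fx=4.4,fy=4.4,interpolation=cv2.INTER_CUBIC))
E
```

```text
(no output)
```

View pics/tc.png

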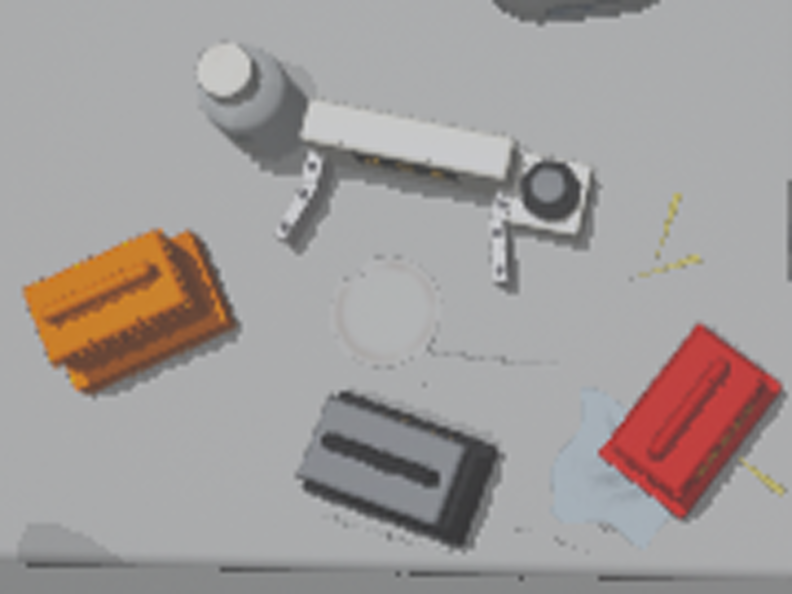

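```bash
cat >> h.py <<'E'
from scipy.optimize import least_squares
def tf(p,L):
    L=np.atleast_2d(np.array(L,float)); c,s=np.cos(p[2]),np.sin(p[2])
    return np.c_[p[0]+c*L[:,0]-s*L[:,1],p[1]+s*L[:,0]+c*L[:,1],L[:,2]]
def fit(s,L,px,p0):
    r=least_squares(lambda p:(proj(s,tf(p,L))-px).ravel(),p0); return r.x,r.fun.reshape(-1,2)
SK=[[-.035,-.055,0],[-.035,-.055,.024],[.035,-.055,.024],[.035,.055,.024],[-.035,.055,.024],[-.035,.055,0]]
TOP=[[-.027,-.047,.08],[.027,-.047,.08],[.027,.047,.08],[-.027,.047,.08]]
def draw(s,im,P,col,k,o):
    q=((proj(s,P)-o)*k).astype(int); cv2.polylines(im,[q],True,col,1)
E
python3 - <<'E'
from h import *
s=snap('top'); b=snap('scene'); f=lambda a:np.array(a)/4.4+[105,125]
# pack
L=TOP+[SK[2],SK[1]]
px=f([[440,523],[467,440],[335,393],[303,478],[497,452],[465,550]])
pk,r=fit(s,L,px,[.2,.2,-.2]); print('pack',pk.round(4),'\n',r.round(1).tolist())
D=[[.035,.07,.064],[.065,.07,.064],[.065,-.07,.064],[.035,-.07,.064]]
px=f([[300,138],[312,98],[517,138],[508,182]])
dk,r=fit(s,D,px,[.35,.2,-.2]); print('dock',dk.round(4),'\n',r.round(1).tolist())
for z in(.035,.04,.045,.05): print(z,ray(s,*f([553,184]),z), tf([0,0,-dk[2]],ray(s,*f([553,184]),z)-[dk[0],dk[1],0]).round(4))
print('rel',tf([0,0,-dk[2]],[pk[0]-dk[0],pk[1]-dk[1],0]),pk[2]-dk[2])
print('bottle cap',ray(s,*f([224,70]),.117)); print('edge',ray(s,*f([400,570]),0))
rail=lambda y:[[-.027,y*.071,.03],[.015,y*.0585,.03],[.035,y*.0595,.03],[.035,y*.0715,.03],[-.027,y*.082,.03]]
out=[]
for c,(o,sz) in ((s,((105,125),(180,135))),(b,((150,180),(180,120)))):
    k=4.4; im=c['color'][o[1]:o[1]+sz[1],o[0]:o[0]+sz[0]]; im=cv2.resize(im,None,fx=k,fy=k,interpolation=cv2.INTER_CUBIC)
    for p,M in((pk,SK),(pk,TOP),(dk,D),(dk,rail(1)),(dk,rail(-1))): draw(c,im,tf(p,M),(0,255,0),k,np.array(o))
    out.append(cv2.resize(im,(560,int(560*sz[1]/sz[0]))) if 0 else im)
cv2.imwrite('pics/o.png',cv2.resize(out[1],None,fx=1,fy=1)); cv2.imwrite('pics/o2.png',out[0])
E
```

```text
pack [ 0.404   0.2579 -0.3176] 
 [[0.2, 1.0], [1.1, 1.1], [-0.7, 0.4], [-0.7, -0.4], [0.7, -1.6], [-0.7, -0.6]]
dock [ 0.566   0.2671 -0.188 ] 
 [[-0.0, 0.3], [-0.2, -0.4], [0.3, 0.0], [-0.1, -0.0]]
0.035 [0.59357741 0.16538791 0.035     ] [[ 0.0461 -0.0947  0.035 ]]
0.04 [0.59234699 0.16485532 0.04      ] [[ 0.045  -0.0955  0.04  ]]
0.045 [0.59111657 0.16432273 0.045     ] [[ 0.0439 -0.0963  0.045 ]]
0.05 [0.58988616 0.16379014 0.05      ] [[ 0.0428 -0.097   0.05  ]]
rel [[-0.1574263  -0.03926639  0.        ]] -0.12963475047933093
bottle cap [0.64330717 0.3662983  0.117     ]
edge [0.3384626  0.26051989 0.        ]
```

View pics/o.png

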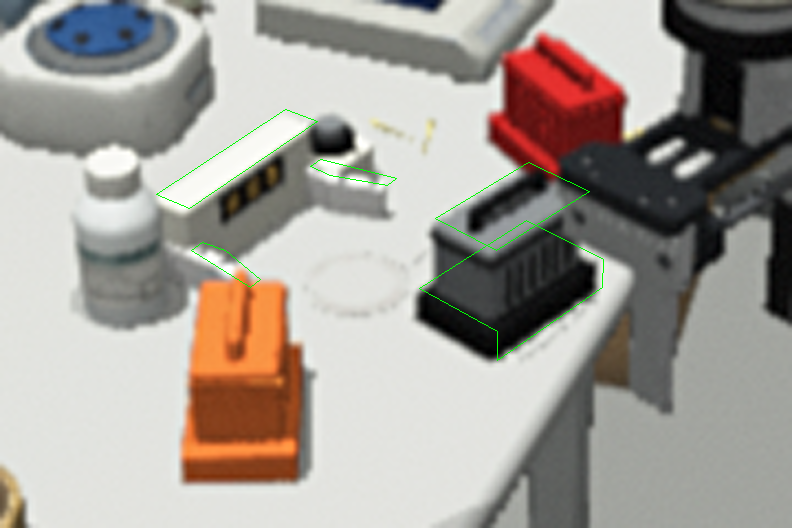

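View pics/o2.png

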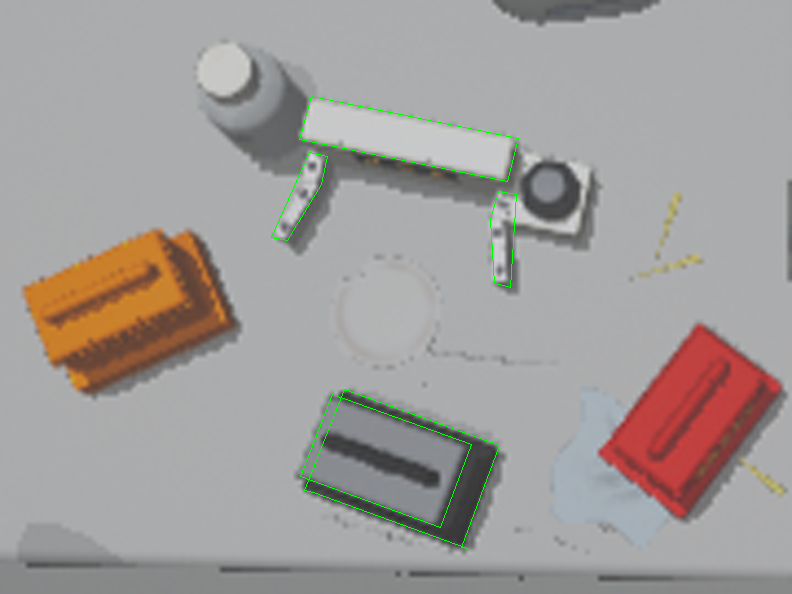

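```bash
cat > plan.py <<'E'
# plan.py x y z yawdeg : print tool-axis shift (cm) and turn from the commanded pose;  plan.py set dx dy dz droll : record commanded pose
import sys,json,os; import numpy as np
C=json.load(open('cmd.json')) if os.path.exists('cmd.json') else [.189,.517,.206,np.degrees(np.arctan2(.939,.344))]
def M(a): a=np.radians(a); return np.array([[0,-np.sin(a),np.cos(a)],[0,np.cos(a),np.sin(a)],[-1,0,0]])
def rec(d,rx):
    global C; p=np.array(C[:3])+M(C[3])@np.array(d)/100; C=[*p,C[3]-np.degrees(rx)]; json.dump(C,open('cmd.json','w')); print('cmd',np.round(C,4))
def to(x,y,z,a): print('linear',(M(C[3]).T@(np.array([x,y,z])-C[:3])*100).round(2),'rx',round(-np.radians(a-C[3]),3))
E
python3 - <<'E'
from h import *; from plan import *
s=snap('top'); b=snap('scene'); f=lambda a:np.array(a)/4.4+[105,125]; g=lambda a:np.array(a)/4.4+[150,180]
L=[SK[2],SK[1],SK[4]]; px=f([[497,452],[465,550],[303,489]]); L2=[SK[1],SK[0],SK[3]]
L=np.array([[.035,-.055,.024],[-.035,-.055,.024],[-.035,.055,.024],[.035,.055,.024]]); px=f([[497,452],[465,550],[304,489],[345,391]])
# scene sees +y face and rear/left: leftmost corner=(+x,+y), near corner=(-x,+y), right=(-x,-y)
L2=np.array([[.035,.055,.024],[-.035,.055,.0],[-.035,-.055,.024]]); px2=g([[418,293],[495,358],[597,262]])
r=least_squares(lambda p:np.r_[(proj(s,tf(p,L))-px).ravel(),(proj(b,tf(p,L2))-px2).ravel()],[.4,.26,-.3]); print(r.x.round(4),r.fun.round(1))
p=tf(r.x,[0,-.09,.15])[0]; print(p); to(*p,np.degrees(r.x[2]))
E
```

```text
[ 0.4037  0.2587 -0.3293] [ 0.5 -1.2 -1.2 -0.4 -0.1  0.1 -0.2 -0.4  0.3 -1.   0.3  0.7  1.5 -0.4]
[0.37455162 0.17351366 0.15      ]
linear [  5.6  -29.24 -25.87] rx 1.549
```

Emit:
{"op": "play_rows", "data": {"delta_rot": [[0.1, 0, 0], [0.2, 0, 0], [0.3, 0, 0], [0.4, 0, 0], [0.5, 0, 0], [0.6, 0, 0], [0.7, 0, 0], [0.75, 0, 0]], "linear": [[0, -2, -2], [0, -5, -4], [0, -8, -6], [0, -11, -9], [0, -14, -11], [0, -16, -13], [0, -18, -15], [0, -18, -15]], "fingers": [-0.2, -0.2, -0.2, -0.2, -0.2, -0.2, -0.2, -0.2]}}

```text
clock: 1.1
tcp_pos: [0.3077, 0.3114, 0.2057]
tcp_rot: [-0.364, 1.539, 0.362]
contact_force: [-0.4, 0.3, 0.4]
grip_width: 0.0379
```

```bash
python3 - <<'E'
from plan import *
rec([0,-18,-15],.75); to(.3745,.173,.15,np.degrees(-.323)); 
E
```

```text
cmd [ 0.3064  0.3142  0.206  26.908 ]
linear [  5.6  -15.68  -0.32] rx 0.793
```

Emit:
{"op": "play_rows", "data": {"delta_rot": [[0.1, 0, 0], [0.2, 0, 0], [0.35, 0, 0], [0.45, 0, 0], [0.55, 0, 0], [0.7, 0, 0], [0.8, 0, 0], [0.8, 0, 0]], "linear": [[1, -2, 0], [2, -5, 0], [3, -8, 0], [4, -11, 0], [5, -14, -0.2], [5.6, -15.7, -0.3], [5.6, -15.7, -0.3], [5.6, -15.7, -0.3]], "fingers": [-0.2, -0.2, -0.2, -0.2, -0.2, -0.2, -0.2, -0.2]}}

```text
clock: 1.9
tcp_pos: [0.375, 0.1719, 0.1492]
tcp_rot: [0.26, 1.556, -0.26]
contact_force: [0.3, 1.0, -0.0]
grip_width: 0.0372
```

```bash
python3 - <<'E'
from plan import *; from h import *
rec([5.6,-15.7,-.3],.8); to(.3745,.173,.012,np.degrees(-.323)); st=ctrl.state(); print(st['tcp_pos'],R.from_rotvec(st['tcp_rot']).as_matrix().round(3),st['contact_force'])
s=snap('top'); b=snap('scene')
P=st['tcp_pos']; print(proj(s,P),proj(b,P))
k=4
cr=lambda c,x,y:cv2.resize(c['color'][y:y+140,x:x+95],None,fx=k,fy=k,interpolation=cv2.INTER_CUBIC)
def mk(c,x,y):
    im=cr(c,x,y); q=(proj(c,P)[0]-[x,y])*k; cv2.drawMarker(im,tuple(q.astype(int).tolist()),(0,0,255),0,20,1); return im
cv2.imwrite('pics/m.png',np.hstack([mk(s,180,150),mk(b,235,180)]))
E
```

```text
cmd [  0.3748   0.1729   0.15   -18.9286]
linear [13.8   0.   -0.03] rx -0.007
[0.37495759 0.17187076 0.14923062] [[-0.     0.325  0.946]
 [-0.     0.946 -0.325]
 [-1.    -0.    -0.   ]] [ 0.3472369   0.98272803 -0.02500537]
[[220.57431747 239.53370725]] [[287.03881514 194.81301957]]
```

View pics/m.png

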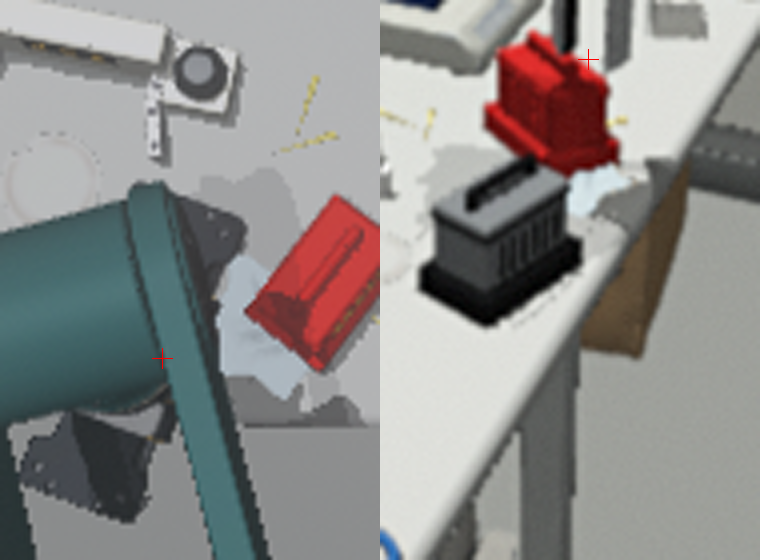

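Emit:
{"op": "play_rows", "data": {"delta_rot": [[0, 0, 0], [0, 0, 0], [0, 0, 0], [0, 0, 0], [0, 0, 0], [0, 0, 0], [0, 0, 0], [0, 0, 0]], "linear": [[2, 0, 0], [4.5, 0, 0], [7, 0, 0], [9.5, 0, 0], [11.5, 0, 0], [13, 0, 0], [13.7, 0, 0], [13.7, 0, 0]], "fingers": [-0.2, -0.2, -0.2, -0.2, -0.2, -0.2, -0.2, -0.2]}}

```text
clock: 2.8
tcp_pos: [0.3742, 0.1726, 0.0118]
tcp_rot: [0.257, 1.557, -0.258]
contact_force: [0.4, 0.2, 0.6]
grip_width: 0.0375
```

```bash
python3 - <<'E'
from plan import *
rec([13.7,0,0],0); to(.3833,.199,.013,-18.9); to(.399,.2347,.013,-10.8)
E
```

```text
cmd [ 3.74800e-01  1.72900e-01  1.30000e-02 -1.89286e+01]
linear [ 0.    2.75 -0.04] rx -0.0
linear [0.   6.63 0.28] rx -0.142
```

Emit:
{"op": "play_rows", "data": {"delta_rot": [[0, 0, 0], [0, 0, 0], [0, 0, 0], [0, 0, 0], [0, 0, 0], [0, 0, 0], [-0.02, 0, 0], [-0.03, 0, 0]], "linear": [[0, 0.7, 0], [0, 1.4, 0], [0, 1.9, 0], [0, 2.3, 0], [0, 2.7, 0], [0, 3.1, 0], [0, 3.5, 0.05], [0, 3.9, 0.1]], "fingers": [-0.2, -0.2, -0.2, -0.2, -0.2, -0.2, -0.2, -0.2]}}

```text
clock: 3.6
tcp_pos: [0.3882, 0.2073, 0.0126]
tcp_rot: [0.231, 1.559, -0.238]
contact_force: [-1.0, -6.2, 3.5]
grip_width: 0.0374
```

Emit:
{"op": "play_rows", "data": {"delta_rot": [[-0.02, 0, 0], [-0.03, 0, 0], [-0.05, 0, 0], [-0.07, 0, 0], [-0.09, 0, 0], [-0.11, 0, 0], [-0.11, 0, 0], [-0.11, 0, 0]], "linear": [[0, 0.5, 0], [0, 0.9, 0], [0, 1.4, 0], [0, 1.8, 0], [0, 2.3, 0.1], [0, 2.7, 0.1], [0, 2.7, 0.1], [0, 1, 0.1]], "fingers": [-0.2, -0.2, -0.2, -0.2, -0.2, -0.2, -0.2, -0.2]}}

```text
clock: 4.4
tcp_pos: [0.3929, 0.2194, 0.0127]
tcp_rot: [0.15, 1.565, -0.146]
contact_force: [0.9, -1.6, 0.3]
grip_width: 0.0375
```

```bash
python3 - <<'E'
from plan import *
rec([0,3.9,.1],-.03);rec([0,1,.1],-.11); to(.36,.19,.013,-10.8)
E
```

```text
cmd [ 3.88400e-01  2.09400e-01  1.30000e-02 -1.72098e+01]
cmd [  0.3923   0.2187   0.013  -10.9072]
linear [ 0.   -3.43 -2.63] rx -0.002
```

Emit:
{"op": "play_rows", "data": {"delta_rot": [[0, 0, 0], [0, 0, 0], [0, 0, 0], [0, 0, 0], [0, 0, 0], [0, 0, 0], [0, 0, 0], [0, 0, 0]], "linear": [[0, -1, 0], [0, -2, 0], [-2, -2, 0], [-5, -2, 0], [-9, -2, 0], [-13, -2, 0], [-16, -2, 0], [-16, -2, 0]], "fingers": [-0.2, -0.2, -0.2, -0.2, -0.2, -0.2, -0.2, -0.2]}}

```text
clock: 5.2
tcp_pos: [0.3913, 0.1992, 0.1779]
tcp_rot: [0.154, 1.556, -0.145]
contact_force: [-1.5, 0.1, 0.2]
grip_width: 0.0374
```

```bash
python3 - <<'E'
from plan import *; from h import *
rec([-16,-2,0],0); to(.349,.308,.173,79.2)
b=snap('scene'); k=4.4; o=np.array([150,180]); im=cv2.resize(b['color'][180:300,150:330],None,fx=k,fy=k,interpolation=cv2.INTER_CUBIC)
print(ctrl.state()['tcp_pos'])
p=tf([.566,.2671,-.188],[-.158,0,0])[0]; p[2]=-.188; print(p)
draw(b,im,tf(p,SK),(0,255,0),k,o)
cv2.imwrite('pics/p2.png',im)
E
```

```text
cmd [  0.3885   0.1991   0.173  -10.9072]
linear [ 0.    9.95 -5.94] rx -1.573
[0.38989614 0.1986815  0.17488505]
[ 0.41078396  0.29662933 -0.188     ]
```

View pics/p2.png

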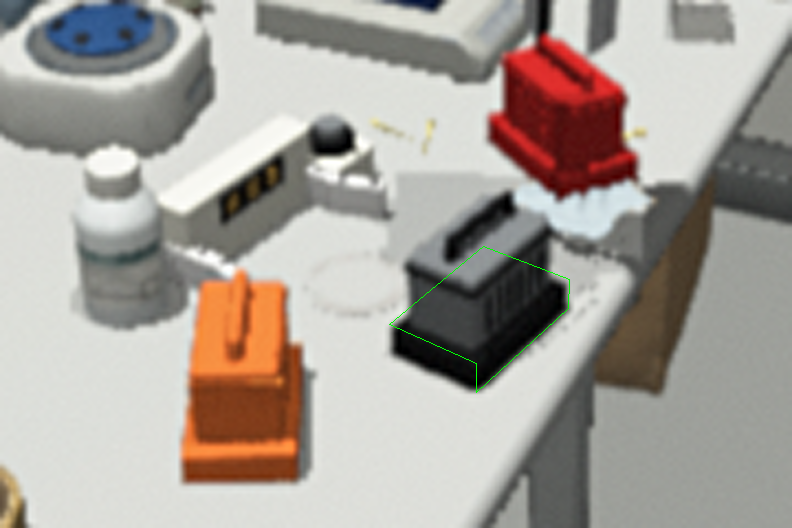

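Emit:
{"op": "play_rows", "data": {"delta_rot": [[-0.1, 0, 0], [-0.22, 0, 0], [-0.34, 0, 0], [-0.46, 0, 0], [-0.58, 0, 0], [-0.7, 0, 0], [-0.8, 0, 0], [-0.8, 0, 0]], "linear": [[0, 1, 0], [0, 2, -0.8], [0, 3, -1.6], [0, 4, -2.4], [0, 5, -3.2], [0, 6, -4], [0, 6, -4], [0, 6, -4]], "fingers": [-0.2, 0, 0.2, 0.4, 0.5, 0.5, 0.5, 0.5]}}

```text
clock: 6.05
tcp_pos: [0.3595, 0.2645, 0.1702]
tcp_rot: [-0.479, 1.521, 0.478]
contact_force: [-0.8, 0.9, 0.2]
grip_width: 0.0705
```

```bash
python3 - <<'E'
from plan import *
rec([0,6,-4],-.8); to(.349,.308,.173,79.2)
E
```

```text
cmd [ 0.3606  0.2655  0.173  34.9294]
linear [0.   4.14 1.48] rx -0.773
```

Emit:
{"op": "play_rows", "data": {"delta_rot": [[-0.12, 0, 0], [-0.24, 0, 0], [-0.36, 0, 0], [-0.48, 0, 0], [-0.6, 0, 0], [-0.7, 0, 0], [-0.77, 0, 0], [-0.77, 0, 0]], "linear": [[0, 0.8, 0.3], [0, 1.6, 0.6], [0, 2.4, 0.9], [0, 3.2, 1.2], [0, 4.1, 1.5], [0, 4.1, 1.5], [0, 4.1, 1.5], [0, 4.1, 1.5]], "fingers": [0.5, 0.5, 0.5, 0.5, 0.5, 0.5, 0.5, 0.5]}}

```text
clock: 6.85
tcp_pos: [0.3491, 0.3066, 0.171]
tcp_rot: [-1.066, 1.297, 1.066]
contact_force: [1.1, -0.7, 0.4]
grip_width: 0.0701
```

Emit:
{"op": "play_rows", "data": {"delta_rot": [[0, 0, 0], [0, 0, 0], [0, 0, 0], [0, 0, 0], [0, 0, 0], [0, 0, 0], [0, 0, 0], [0, 0, 0]], "linear": [[2, 0, 0], [5, 0, 0], [8, 0, 0], [11, 0, 0], [13.5, 0, 0], [15.3, 0, 0], [16, 0, 0], [16, 0, 0]], "fingers": [0.5, 0.5, 0.5, 0.5, 0.5, 0.5, 0.5, 0.5]}}

```text
clock: 7.65
tcp_pos: [0.3486, 0.3064, 0.0111]
tcp_rot: [-1.066, 1.298, 1.067]
contact_force: [-0.3, 0.0, 0.2]
grip_width: 0.0704
```

```bash
python3 - <<'E'
from plan import *; from h import *
rec([0,4.1,1.5],-.77); rec([16,0,0],0); print(ctrl.state()['tcp_pos'])
for X in(-.201,-.043): to(*tf([.566,.2671,-.188],[X,0,.013])[0],79.2)
E
```

```text
cmd [ 0.3494  0.3077  0.173  79.0472]
cmd [3.49400e-01 3.07700e-01 1.30000e-02 7.90472e+01]
[0.34859066 0.30640315 0.01108504]
linear [ 0.   -1.94  0.06] rx -0.003
linear [  0.   -17.74   0.11] rx -0.003
```

Emit:
{"op": "play_rows", "data": {"delta_rot": [[0, 0, 0], [0, 0, 0], [0, 0, 0], [0, 0, 0], [0, 0, 0], [0, 0, 0], [0, 0, 0], [0, 0, 0]], "linear": [[0, -0.8, 0], [0, -1.5, 0], [0, -2, 0], [0, -2.5, 0], [0, -3.1, 0], [0, -3.7, 0], [0, -4.3, 0], [0, -5, 0]], "fingers": [0.5, 0.5, 0.5, 0.5, 0.5, 0.5, 0.5, 0.5]}}

```text
clock: 8.45
tcp_pos: [0.3971, 0.2987, 0.0135]
tcp_rot: [-1.064, 1.296, 1.071]
contact_force: [-7.0, 0.6, 5.5]
grip_width: 0.0706
```

Emit:
{"op": "play_rows", "data": {"delta_rot": [[0, 0, 0], [0, 0, 0], [0, 0, 0], [0, 0, 0], [0, 0, 0], [0, 0, 0], [0, 0, 0], [0, 0, 0]], "linear": [[0, -0.7, 0], [0, -1.4, 0], [0, -2.1, 0], [0, -2.8, 0], [0, -3.5, 0], [0, -4.2, 0], [0, -5, 0], [0, -5, 0]], "fingers": [0.5, 0.5, 0.5, 0.5, 0.5, 0.5, 0.5, 0.5]}}

```text
clock: 9.25
tcp_pos: [0.4481, 0.2888, 0.0133]
tcp_rot: [-1.066, 1.293, 1.068]
contact_force: [-2.8, 0.2, 2.0]
grip_width: 0.0705
```

```bash
python3 - <<'E'
from plan import *; from h import *
rec([0,-10,0],0); st=ctrl.state(); print(st['tcp_pos'],st['contact_force'])
to(*tf([.566,.2671,-.188],[-.043,0,.013])[0],79.2)
b=snap('scene'); k=4.4; o=np.array([150,180]); im=cv2.resize(b['color'][180:300,150:330],None,fx=k,fy=k,interpolation=cv2.INTER_CUBIC)
p=tf([.566,.2671,-.188],[-.077,0,0])[0]; p[2]=-.188
draw(b,im,tf(p,SK),(0,255,0),k,o)
cv2.imwrite('pics/p3.png',im)
E
```

```text
cmd [4.47600e-01 2.88700e-01 1.30000e-02 7.90472e+01]
[0.44813816 0.28876842 0.01334504] [-2.78594326  0.19650796  1.98486605]
linear [ 0.   -7.74  0.11] rx -0.003
```

View pics/p3.png

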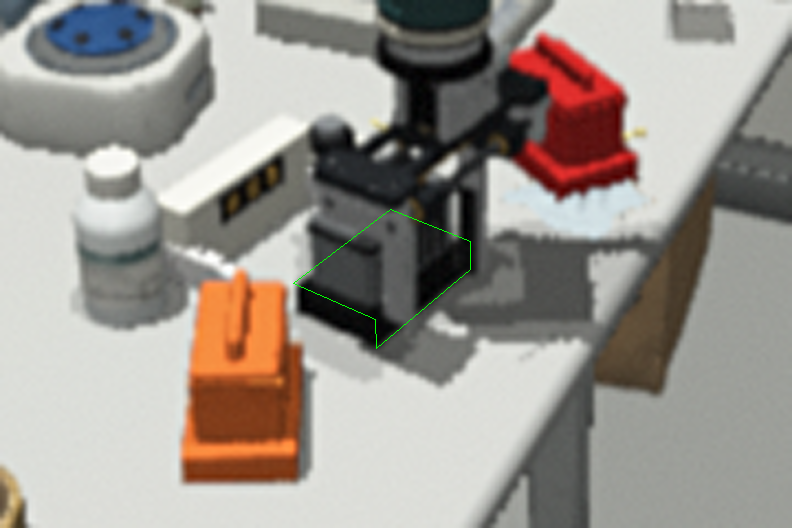

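Emit:
{"op": "play_rows", "data": {"delta_rot": [[0, 0, 0], [0, 0, 0], [0, 0, 0], [0, 0, 0], [0, 0, 0], [0, 0, 0], [0, 0, 0], [0, 0, 0]], "linear": [[0, -0.6, 0], [0, -1.2, 0], [0, -1.8, 0], [0, -2.4, 0], [0, -3, 0], [0, -3.6, 0], [0, -4.2, 0], [0, -4.8, 0.1]], "fingers": [0.5, 0.5, 0.5, 0.5, 0.5, 0.5, 0.5, 0.5]}}

```text
clock: 10.1
tcp_pos: [0.4932, 0.2804, 0.0128]
tcp_rot: [-1.066, 1.297, 1.07]
contact_force: [-7.0, 0.1, 4.9]
grip_width: 0.0706
```

Emit:
{"op": "play_rows", "data": {"delta_rot": [[0, 0, 0], [0, 0, 0], [0, 0, 0], [0, 0, 0], [0, 0, 0], [0, 0, 0]], "linear": [[0, -0.4, 0], [0, -0.8, 0], [0, -1.2, 0], [0, -1.6, 0], [0, -2, 0], [0, -2, 0]], "fingers": [0.5, 0.5, 0.5, 0.5, 0.5, 0.5]}}

```text
clock: 10.7
tcp_pos: [0.5139, 0.2767, 0.0128]
tcp_rot: [-1.066, 1.295, 1.069]
contact_force: [-5.6, 1.5, 3.5]
grip_width: 0.0706
```

Emit:
{"op": "play_rows", "data": {"delta_rot": [[0, 0, 0], [0, 0, 0], [0, 0, 0], [0, 0, 0]], "linear": [[0, -0.2, 0], [0, -0.4, 0], [0, -0.6, 0], [0, -0.6, 0]], "fingers": [0.5, 0.5, 0.5, 0.5]}}

```text
clock: 11.1
tcp_pos: [0.5194, 0.2757, 0.0128]
tcp_rot: [-1.066, 1.295, 1.069]
contact_force: [-5.0, 0.9, 4.5]
grip_width: 0.0705
```

Emit:
{"op": "play_rows", "data": {"delta_rot": [[0, 0, 0], [0, 0, 0], [0, 0, 0]], "linear": [[0, -0.15, 0], [0, -0.3, 0], [0, -0.3, 0]], "fingers": [0.5, 0.5, 0.5]}}

```text
clock: 11.4
tcp_pos: [0.5222, 0.2751, 0.0128]
tcp_rot: [-1.066, 1.295, 1.07]
contact_force: [-6.0, 0.7, 4.5]
grip_width: 0.0705
```

Emit:
{"op": "play_rows", "data": {"delta_rot": [[0, 0, 0], [0, 0, 0], [0, 0, 0]], "linear": [[0, -0.15, 0], [0, -0.3, 0], [0, -0.3, 0]], "fingers": [0.5, 0.5, 0.5]}}

```text
clock: 11.7
tcp_pos: [0.5251, 0.2746, 0.0127]
tcp_rot: [-1.066, 1.295, 1.07]
contact_force: [-5.5, 1.8, 4.2]
grip_width: 0.0704
```

Emit:
{"op": "play_rows", "data": {"delta_rot": [[0, 0, 0], [0, 0, 0], [0, 0, 0]], "linear": [[0, -0.15, 0], [0, -0.3, 0], [0, -0.3, 0]], "fingers": [0.5, 0.5, 0.5]}}

```text
clock: 12.0
tcp_pos: [0.5257, 0.2744, 0.0127]
tcp_rot: [-1.064, 1.299, 1.074]
contact_force: [-11.8, 1.5, 7.9]
grip_width: 0.0705
```

Emit:
{"op": "play_rows", "data": {"delta_rot": [[0, 0, 0], [0, 0, 0], [0, 0, 0]], "linear": [[0, -0.15, 0], [0, -0.3, 0], [0, -0.3, 0]], "fingers": [0.5, 0.5, 0.5]}}

```text
clock: 12.3
tcp_pos: [0.5259, 0.2742, 0.0128]
tcp_rot: [-1.062, 1.303, 1.078]
contact_force: [-17.3, 2.2, 12.5]
grip_width: 0.0705
```

Emit:
{"op": "play_rows", "data": {"delta_rot": [[0, 0, 0], [0, 0, 0], [0, 0, 0], [0, 0, 0]], "linear": [[0, -0.2, 0], [0, -0.3, 0], [0, -0.4, 0], [0, -0.4, 0]], "fingers": [0.5, 0.5, 0.5, 0.5]}}

```text
clock: 12.7
tcp_pos: [0.526, 0.2741, 0.0128]
tcp_rot: [-1.06, 1.308, 1.085]
contact_force: [-26.2, 1.7, 18.1]
grip_width: 0.0703
```

Emit:
{"op": "play_rows", "data": {"delta_rot": [[0, 0, 0], [0, 0, 0], [0, 0, 0], [0, 0, 0], [0, 0, 0], [0, 0, 0], [0, 0, 0], [0, 0, 0]], "linear": [[0, 1, 0], [0, 2, 0], [0, 3, 0], [-1, 4, 0], [-4, 4, 0], [-8, 4, 0], [-12, 4, 0], [-12, 4, 0]], "fingers": [0.5, 0.5, 0.5, 0.5, 0.5, 0.5, 0.5, 0.5]}}

```text
clock: 13.5
tcp_pos: [0.5009, 0.2815, 0.1411]
tcp_rot: [-1.069, 1.278, 1.061]
contact_force: [0.7, 0.7, 0.3]
grip_width: 0.0707
```

```bash
python3 - <<'E'
from plan import *; from h import *
rec([0,-4.8,.1],0);rec([0,-4.2,0],0); rec([-12,4,0],0); print(ctrl.state()['tcp_pos'])
dk=np.array([.566,.2671,-.188])
s=snap('top');b=snap('scene'); k=4.2; ims=[]
for c,o in((s,(165,120)),(b,(170,180))):
    o=np.array(o); im=cv2.resize(c['color'][o[1]:o[1]+130,o[0]:o[0]+95],None,fx=k,fy=k,interpolation=cv2.INTER_CUBIC)
    draw(c,im,tf(dk,SK),(0,255,0),k,o); ims.append(im)
cv2.imwrite('pics/p4.png',np.hstack(ims))
E
```

```text
cmd [4.94900e-01 2.80600e-01 1.30000e-02 7.90472e+01]
cmd [5.36100e-01 2.72600e-01 1.30000e-02 7.90472e+01]
cmd [ 0.4969  0.2802  0.133  79.0472]
[0.50093282 0.28151989 0.14111003]
```

View pics/p4.png

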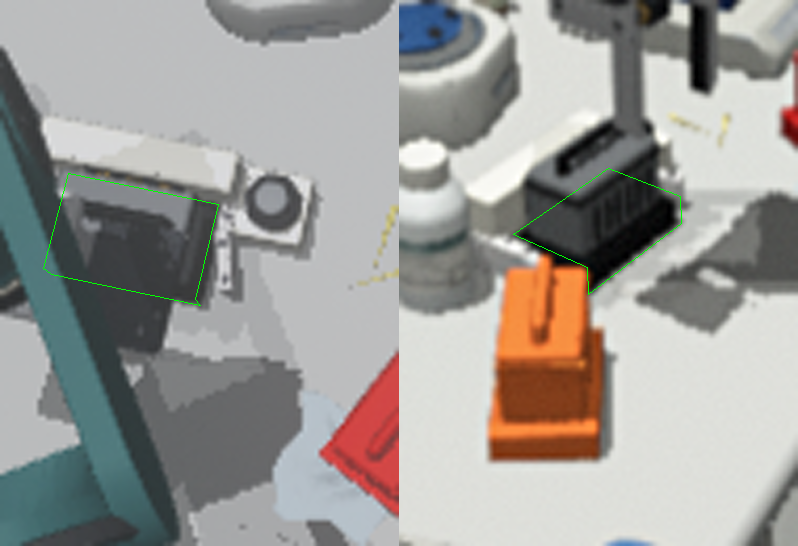

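```bash
python3 - <<'E'
from plan import *; from h import *
st=ctrl.state(); print(st['tcp_pos'],st['qvel'].round(3))
s=snap('top');b=snap('scene')
r=least_squares(lambda P:np.r_[proj(s,P)[0]-[230.6,167],proj(b,P)[0]-[225.5,208.4]],[.59,.165,.04]); print(r.x,r.fun)
P=r.x; d=P-[.566,.2671,0]; print(tf([0,0,.188],d))
im=cv2.resize(b['color'][170:240,190:270],None,fx=8,fy=8,interpolation=cv2.INTER_CUBIC)
for z in(.03,.04,.05,.06):
    q=(proj(b,ray(s,230.6,167,z))[0]-[190,170])*8; cv2.drawMarker(im,tuple(q.astype(int).tolist()),(0,0,255),0,10,1)
cv2.imwrite('pics/b.png',im)
C=[*st['tcp_pos'],79.05]; json.dump(C,open('cmd.json','w'))
E
```

```text
[0.49790846 0.28016388 0.13462976] [-0.001  0.036  0.062 -0.    -0.001 -0.001]
[0.59044249 0.16449877 0.04482894] [ 0.01842586  0.05698912 -0.06581882 -0.01785093]
[[ 0.04318742 -0.09622523  0.04482894]]
```

View pics/b.png

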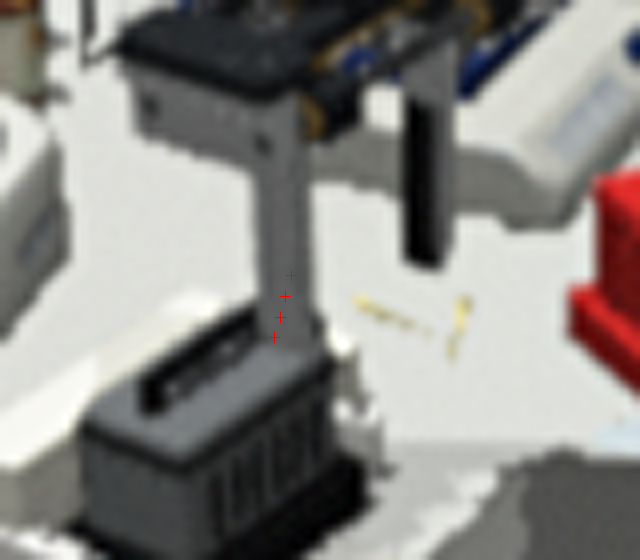

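```bash
python3 - <<'E'
from plan import *
C[:]=[.4969,.2802,.133,79.0472]; to(.5855,.139,.15,79.2)
E
```

```text
linear [ -1.7  -11.38 -12.18] rx -0.003
```

Emit:
{"op": "play_rows", "data": {"delta_rot": [[0, 0, 0], [0, 0, 0], [0, 0, 0], [0, 0, 0], [0, 0, 0], [0, 0, 0], [0, 0, 0], [0, 0, 0]], "linear": [[-1.7, -1, -1], [-1.7, -3, -3], [-1.7, -5.5, -6], [-1.7, -8, -9], [-1.7, -10, -11], [-1.7, -11.4, -12.2], [-1.7, -11.4, -12.2], [-1.7, -11.4, -12.2]], "fingers": [0.3, 0, -0.15, -0.15, -0.15, -0.15, -0.15, -0.15]}}

```text
clock: 14.5
tcp_pos: [0.585, 0.139, 0.1483]
tcp_rot: [-1.066, 1.295, 1.07]
contact_force: [-0.8, -0.4, 0.3]
grip_width: 0.0401
```

Emit:
{"op": "play_rows", "data": {"delta_rot": [[0, 0, 0], [0, 0, 0], [0, 0, 0], [0, 0, 0], [0, 0, 0], [0, 0, 0], [0, 0, 0], [0, 0, 0]], "linear": [[1, 0, 0], [3, 0, 0], [5, 0, 0], [7, 0, 0], [8, 0, 0], [8, 0, 0], [8, 0, 0], [8, 0, 0]], "fingers": [-0.15, -0.15, -0.15, -0.15, -0.15, -0.15, -0.15, -0.15]}}

```text
clock: 15.3
tcp_pos: [0.5866, 0.1389, 0.0709]
tcp_rot: [-1.069, 1.291, 1.066]
contact_force: [0.3, -0.2, -0.7]
grip_width: 0.0398
```

```bash
python3 - <<'E'
from plan import *; from h import *
C[:]=[.4969,.2802,.133,79.0472]; rec([-1.7,-11.4,-12.2],0); rec([8,0,0],0); st=ctrl.state(); print(st['tcp_pos'],st['contact_force'],st['grip_width'])
b=snap('scene');s=snap('top')
T=st['tcp_pos']+.026*R.from_rotvec(st['tcp_rot']).as_matrix()[:,2]; B=np.array([.5904,.1645,.045]); print('tip',T)
ims=[]
for c,o in((b,(195,165)),(s,(205,140))):
    im=cv2.resize(c['color'][o[1]:o[1]+70,o[0]:o[0]+50],None,fx=8,fy=8,interpolation=cv2.INTER_CUBIC)
    for P,col in((T,(0,0,255)),(B,(0,255,0))):
        q=(proj(c,P)[0]-o)*8; cv2.drawMarker(im,tuple(q.astype(int).tolist()),col,0,14,1)
    ims.append(im)
cv2.imwrite('pics/b2.png',np.hstack(ims))
E
```

```text
cmd [ 0.5856  0.1388  0.15   79.0472]
cmd [5.85600e-01 1.38800e-01 7.00000e-02 7.90472e+01]
[0.58658486 0.1388775  0.07094082] [ 0.29250696 -0.18170723 -0.67829731] 0.039787480946805245
tip [0.59150512 0.16440769 0.07096535]
```

View pics/b2.png

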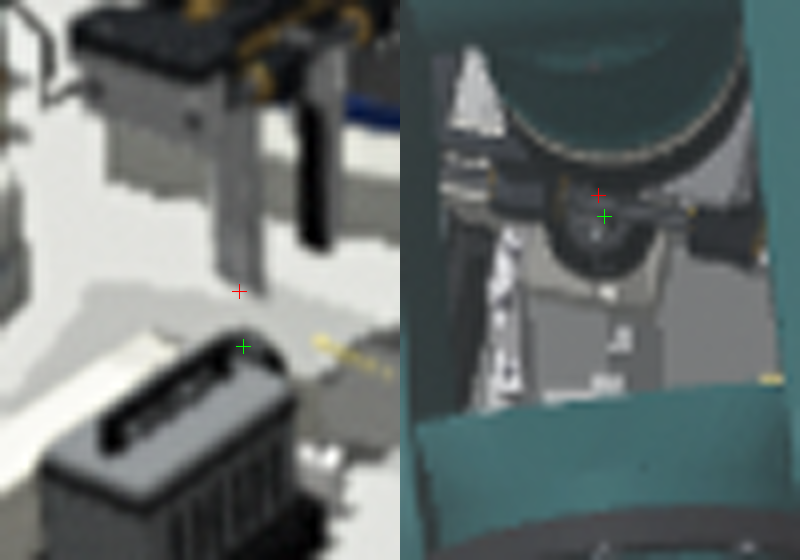

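Emit:
{"op": "play_rows", "data": {"delta_rot": [[0, 0, 0], [0, 0, 0], [0, 0, 0], [0, 0, 0], [0, 0, 0], [0, 0, 0]], "linear": [[0.7, 0, 0], [1.4, 0, 0], [1.8, 0, 0], [2.1, 0, 0], [2.3, 0, 0], [2.3, 0, 0]], "fingers": [-0.15, -0.15, -0.15, -0.15, -0.15, -0.15]}}

```text
clock: 16.0
tcp_pos: [0.5855, 0.1384, 0.0467]
tcp_rot: [-1.067, 1.294, 1.068]
contact_force: [-2.4, -0.4, 4.2]
grip_width: 0.0401
```

Emit:
{"op": "play_rows", "data": {"delta_rot": [[0, 0, 0], [0, 0, 0], [0, 0, 0], [0, 0, 0]], "linear": [[0.1, 0, 0], [0.2, 0, 0], [0.3, 0, 0], [0.3, 0, 0]], "fingers": [-0.15, -0.15, -0.15, -0.15]}}

```text
clock: 16.4
tcp_pos: [0.5857, 0.1384, 0.046]
tcp_rot: [-1.068, 1.293, 1.067]
contact_force: [-5.8, -2.5, 12.5]
grip_width: 0.0396
```

Emit:
{"op": "play_rows", "data": {"delta_rot": [[0, 0, 0], [0, 0, 0], [0, 0, 0], [0, 0, 0]], "linear": [[0.1, 0, 0], [0.2, 0, 0], [0.3, 0, 0], [0.3, 0, 0]], "fingers": [-0.15, -0.15, -0.15, -0.15]}}

```text
clock: 16.8
tcp_pos: [0.5859, 0.1383, 0.0457]
tcp_rot: [-1.069, 1.292, 1.067]
contact_force: [-10.2, -2.8, 20.4]
grip_width: 0.0401
```

Emit:
{"op": "play_rows", "data": {"delta_rot": [[0, 0, 0], [0, 0, 0], [0, 0, 0]], "linear": [[-0.5, 0, 0], [-0.5, 0, 0], [-0.5, 0, 0]], "fingers": [-0.15, -0.15, -0.15]}}

```text
clock: 17.1
tcp_pos: [0.5864, 0.1385, 0.0462]
tcp_rot: [-1.068, 1.292, 1.066]
contact_force: [-1.2, -0.7, 6.6]
grip_width: 0.0396
```

Emit:
{"op": "play_rows", "data": {"delta_rot": [[0, 0, 0], [0, 0, 0], [0, 0, 0]], "linear": [[-0.2, 0, 0], [-0.2, 0, 0], [-0.2, 0, 0]], "fingers": [-0.15, -0.15, -0.15]}}

```text
clock: 17.4
tcp_pos: [0.5864, 0.1385, 0.0475]
tcp_rot: [-1.068, 1.292, 1.067]
contact_force: [0.6, 0.2, 4.7]
grip_width: 0.0396
```

Emit:
{"op": "play_rows", "data": {"delta_rot": [[0, 0, 0], [0, 0, 0], [0, 0, 0]], "linear": [[-0.2, 0, 0], [-0.2, 0, 0], [-0.2, 0, 0]], "fingers": [-0.15, -0.15, -0.15]}}

```text
clock: 17.7
tcp_pos: [0.5863, 0.1385, 0.0495]
tcp_rot: [-1.068, 1.292, 1.067]
contact_force: [1.8, -0.3, 2.9]
grip_width: 0.0397
```

Emit:
{"op": "play_rows", "data": {"delta_rot": [[0, 0, 0], [0, 0, 0], [0, 0, 0]], "linear": [[-0.2, 0, 0], [-0.2, 0, 0], [-0.2, 0, 0]], "fingers": [-0.15, -0.15, -0.15]}}

```text
clock: 18.0
tcp_pos: [0.5857, 0.1385, 0.0512]
tcp_rot: [-1.067, 1.294, 1.068]
contact_force: [1.9, 0.7, 2.2]
grip_width: 0.0398
```

Emit:
{"op": "play_rows", "data": {"delta_rot": [[0, 0, 0], [0, 0, 0], [0, 0, 0]], "linear": [[-0.3, 0, 0], [-0.3, 0, 0], [-0.3, 0, 0]], "fingers": [-0.15, -0.15, -0.15]}}

```text
clock: 18.3
tcp_pos: [0.5849, 0.1384, 0.0538]
tcp_rot: [-1.067, 1.295, 1.069]
contact_force: [-0.2, 0.1, 0.5]
grip_width: 0.04
```

Emit:
{"op": "play_rows", "data": {"delta_rot": [[0, 0, 0], [0, 0, 0], [0, 0, 0], [0, 0, 0], [0, 0, 0], [0, 0, 0], [0, 0, 0], [0, 0, 0]], "linear": [[-2, 0, 0], [-5, 0, 0], [-9, 0, 0], [-12, 1, -3], [-14, 4, -7], [-14, 7, -11], [-14, 10, -15], [-14, 12, -18]], "fingers": [-0.15, -0.15, -0.15, -0.15, -0.15, -0.15, -0.15, -0.15]}}

```text
clock: 19.1
tcp_pos: [0.4315, -0.0165, 0.1943]
tcp_rot: [-1.068, 1.294, 1.068]
contact_force: [-0.7, 0.5, 0.4]
grip_width: 0.0399
```

Emit:
{"op": "play_rows", "data": {"delta_rot": [[0, 0, 0], [0, 0, 0], [0, 0, 0], [0, 0, 0], [0, 0, 0], [0, 0, 0]], "linear": [[0, 0, -3], [0, 0, -7], [0, 0, -10], [0, 0, -12], [0, 0, -12], [0, 0, -12]], "fingers": [-0.15, -0.15, -0.15, -0.15, -0.15, -0.15]}}

```text
clock: 19.7
tcp_pos: [0.4107, -0.1331, 0.1941]
tcp_rot: [-1.066, 1.294, 1.068]
contact_force: [0.3, 0.2, 0.2]
grip_width: 0.0403
```

```bash
python3 - <<'E'
from h import *
print(ctrl.state()['tcp_pos'],ctrl.state()['contact_force'])
dk=np.array([.566,.2671,-.188])
s=snap('top');b=snap('scene'); k=4.2; ims=[]
for c,o in((s,(155,120)),(b,(170,180))):
    o=np.array(o); im=cv2.resize(c['color'][o[1]:o[1]+130,o[0]:o[0]+95],None,fx=k,fy=k,interpolation=cv2.INTER_CUBIC)
    draw(c,im,tf(dk,SK[1:5]),(0,255,0),k,o); ims.append(im)
cv2.imwrite('pics/p5.png',np.hstack(ims))
E
```

```text
[ 0.41073102 -0.13307733  0.19408324] [0.31584027 0.24755984 0.16986795]
```

View pics/p5.png

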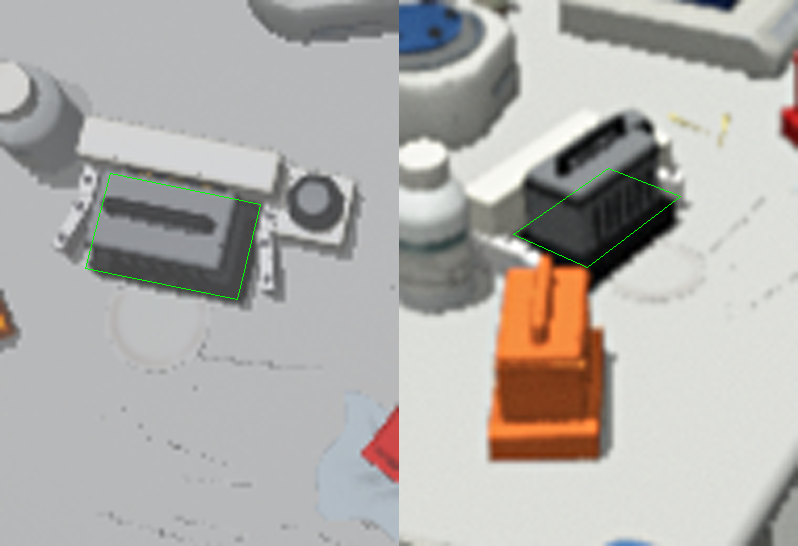

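```bash
python3 -c "
from workcell import ctrl
print(ctrl.close_job())"
```

```text
the job is handed in; nothing more can be done
None
```

The pack is home in the dock, the button has been pressed fully down and let up again, and I handed the job in at about 20 s.

- **Pack:** I pushed it sideways on its skirt with the two fingertips to line it up with the dock, then straight in from behind at 12–13 mm height. It was never gripped or lifted. It stalled at the stop: the position held while the push rose from about 6 N to 26 N horizontally. In the last pictures the skirt lies on the predicted home outline to within the 2–3 mm I can measure.
- **Button:** I pressed it after that with one fingertip. It met a hard end at z ≈ 46 mm with about 20 N on the fingertip. On release the force fell from 4.7 N to about 0.5 N over roughly 6 mm, so it travelled its full depth and came back up.
- **Checks:**
  - The arm ended clear of everything, with no contact force.
  - The bottle and both look-alikes showed no sign of having moved.
  - I never went near the rack or block, but I did not re-check them in the last pictures.
  - The pack's case top appeared about 10 mm lower than the stated 80 mm in the side view. I located the pack by its skirt, so this did not affect the job.

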